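# Sweep broken test bars off the surface plate

## Task

Clear the broken test bars from the grey surface plate: with the closed fingers, sweep the three broken halves over the end of the plate into the plain, undivided scrap tray. Only push them along the plate, never pick them up, and leave the unbroken bar, the small weight and everything else where they are.

Things in the scene. Friction and masses are not known exactly. Their poses are not given: they have to be found in the camera images.
- half1: one of three broken halves of white plastic test bars, lying flat on the plate at the start: 48 mm long, 12 mm thick, about 20 g; a 28 x 22 mm gripping tab and a narrower 12 mm neck that ends in a stepped break. Origin on the underside at mid-length and mid-width (the centre of mass is about 3 mm from it towards the tab); x runs along the piece from tab to broken neck, z up. It may lie at any yaw
- half2: one of three broken halves of white plastic test bars, lying flat on the plate at the start: 48 mm long, 12 mm thick, about 20 g; a 28 x 22 mm gripping tab and a narrower 12 mm neck that ends in a stepped break. Origin on the underside at mid-length and mid-width (the centre of mass is about 3 mm from it towards the tab); x runs along the piece from tab to broken neck, z up. It may lie at any yaw
- half3: one of three broken halves of white plastic test bars, lying flat on the plate at the start: 48 mm long, 12 mm thick, about 20 g; a 28 x 22 mm gripping tab and a narrower 12 mm neck that ends in a stepped break. Origin on the underside at mid-length and mid-width (the centre of mass is about 3 mm from it towards the tab); x runs along the piece from tab to broken neck, z up. It may lie at any yaw
- plate: fixed grey granite surface plate, 250 mm (its x) by 280 mm (its y), flat bare top 50 mm above the bench, no rim. Origin at the centre of its footprint at bench level; z up. One tray stands against each of its two ends (the faces at y = +140 mm and y = -140 mm of its own frame). The three broken halves and the whole bar lie side by side on it, their middles about 60 mm apart along its x and within 50 mm of its middle along its y, in any order
- scrap_tray: the scrap tray: fixed plain open grey metal tray WITHOUT dividers, 240 mm (its x) by 110 mm (its y), 38 mm high, walls and floor 4 mm, 1 mm from one end of the plate, its rim 12 mm below the plate top, its axes parallel to those of the plate; it may stand at either end. Origin at the centre of its underside
- rack_tray: fixed grey metal tray of the same outside size as the scrap tray but divided into four compartments, for good bars, at the other end of the plate. Not to be used. Origin at the centre of its underside
- whole_bar: unbroken white test bar lying on the plate among the broken halves: 80 x 22 x 12 mm, a wide tab at each end and a 12 mm neck between. It stays where it is. Origin at the centre of its underside, x along its length, roughly along the y axis of the plate
- weight: small steel weight with a knob, 24 mm diameter, 41 mm high, standing upright on the plate near one end of the whole bar, in line with it. It stays where it is. Origin at the centre of its underside
- spare_bar: another unbroken white bar, lying in a compartment of the divided tray. It stays there. Origin at the centre of its underside
- caliper: steel and black caliper, about 210 mm long and 12 mm high, lying on the bench beyond the plate. Stays there. Origin on its underside
- wrench: steel wrench lying on the bench beyond the plate. Stays there. Origin on its underside
- bottle: white bottle, 60 mm diameter, 150 mm high, on the bench to the right. Stays there. Origin at the centre of its underside
- cup: white ceramic cup, 72 mm diameter, 85 mm high, on the bench to the left. Stays there. Origin at the centre of its underside

How it is judged:
By the outcome, as a careful person would: the job done as asked, in the order asked, and still so for the second after the job is handed in, with the robot touching nothing.
It also fails if it takes over 72 s, if anything falls off the work surface, if the arm or the gripper's body presses on something with over 40 N, if the wrist force passes 120 N, or if a joint passes its speed limit or range.

## Robot

A 6-joint arm with a two-finger parallel gripper is mounted at the origin on the work surface. World frame = base frame: x ahead of the robot, y to its left, z up, the work surface at z = 0. Lengths are in m, angles in rad, forces in N, time in s.
With the tool pointing down it reaches from about 0.4 to 0.925 m from the base axis. Payload 3.4 kg.
Tool frame: the origin (TCP) lies at the very end of the fingers, on their centre line; the grasp point (between the pads) lies 19 mm behind it; z points along the fingers, y is the direction in which the jaws open and shut (so a half turn about z gives the same grasp; the last joint's range is limited). The gripper opens to 85 mm and grips with 20 to 120 N. Pads are 22 mm wide; open, the fingers measure 114 mm over their backs; the gripper's body (76 mm by 85 mm) begins 54 mm behind the grasp point. The pads swing forward as they close: fully open they stand 13 mm farther back than shut.
Start: joints at [-1.415, 0.307, 1.506, -0, 1.328, -0.073], TCP at [0.131, -0.56, 0.231] pointing down, gripper open.
Joint ranges: [-3.12, 3.12], [-1.05, 2.28], [0.14, 2.33], [-1.42, 4.57], [0.1, 2.73], [-2.68, 2.68]. Speed limits (rad/s): [2.57, 2.57, 3.14, 3.14, 3.14, 3.14].

## Interface

Orientations are given as [roll, pitch, yaw] about the fixed x, y, z axes, in that order (R = Rz(yaw) Ry(pitch) Rx(roll)).
In Python, from station import env, imaging gives the robot as it stands.
- The arm moves only by the tool jog_arm, never from a script. Its argument "moves" is a list of rows, each an object with "travel": the shift along the tool's x, y, z in cm, a list of three; "dr": the turn, a rotation vector about the tool's x, y, z in rad, a list of three; "grip": the closure, from 0 (fully open) to 1 (shut). A call has 1 to 5 rows; each row is the pose to reach, as a shift and turn from the pose commanded when the call began, along the tool's axes at that moment; what a row does not reach only later rows make up. A row lasts 1/12 s, in which the tool goes at most 41.7 mm and 7.16 degrees, less where a joint would pass 70% of its speed; a pose out of reach is approached as far as the arm can. A call with a gripper value outside its range is refused whole. The fingers move at their own pace and stop on an object; "newtons" is the grip in N (left out, the last holds). Time passes only in rows, so rows that repeat a pose let the fingers close. It gives the time, the measured TCP pose, the force and the opening at its end, in the units of the state.
- env.observe(): the state, without advancing time (a new reading comes with each control period).
- imaging.grab_frame(name): name is "scene" or "side" or "wrist"; returns a dict with "pixels" (420x560x3 uint8, blue, green, red), "intrinsics" (3x3 intrinsics, pixels), "pose" (4x4, takes a point from camera to world coordinates); the wrist camera has in their place "mount" (4x4, takes a point from camera to tool coordinates, whose origin is the TCP and whose axes are the flange's). Camera axes: x right, y down, z forward; pixel columns grow to the right and rows downward; lengths in m; the calibration is good to about 2 mm. A picture is of the moment at which its call begins: read the wrist's pose just before it. There is no depth.
- env.hand_in(): hands the job in, once; it reports no verdict.
The state is a dict: "time_s": time; "joint_pos": joint angles; "qvel": joint speeds; "joint_efforts": joint torques, N m; "tool_pos": TCP position; "ee_rot": TCP orientation; "force": force on the tool from outside, world axes, zero at the start; "wrist_torque": the same for the moment, N m; "finger_gap": finger opening in m.
Only numpy, scipy, OpenCV 4.12 (cv2) and the standard library are available. Lean on these libraries where they do the work, as an engineer would, in place of code of your own. Each camera call takes 0.05 s, during which the arm holds its last target.

## Working session

There is one attempt and no reset: what is moved stays moved. The work goes in short steps, Python scripts to look and compute and a tool call to move; the robot and the scene stay as the last step left them, time stands still between calls to the robot, and variables do not carry over. Pictures are saved under pics/ and viewed, and the job is handed in when it is done.

Besides the shell and the picture viewer there is one more tool, called after "Request:" in YAML: its name, and indented under it one key for each argument. jog_arm: Moves the arm, as the interface text tells. Its arguments: {"type":"object","properties":{"moves":{"type":"array","items":{"type":"object","properties":{"travel":{"type":"array","items":{"type":"number"}},"dr":{"type":"array","items":{"type":"number"}},"grip":{"type":"number"}}}},"newtons":{"type":"number"}},"required":["moves"]}

```bash
mkdir -p pics; python3 - <<'E'
from station import env, imaging
import cv2
print(env.observe())
for n in("scene","side"):
    f=imaging.grab_frame(n); cv2.imwrite(f"pics/{n}0.png",f["pixels"]); print(n,f["intrinsics"],f["pose"])
f=imaging.grab_frame("wrist"); cv2.imwrite("pics/wrist0.png",f["pixels"]); print(f["intrinsics"],f["mount"])
E
```

```text
{'time_s': 0.0, 'joint_pos': array([-1.41448641e+00,  3.07540942e-01,  1.50770052e+00, -4.18628834e-06,
        1.32838730e+00, -7.35026536e-02]), 'qvel': array([-8.63677754e-04,  1.55687147e-04, -1.87359349e-04,  8.76270100e-05,
        9.80962698e-04,  1.80943367e-04]), 'joint_efforts': array([-1.01148955e-03, -4.57534969e+01, -2.51916575e+01, -2.11394777e-04,
        1.33838310e-02, -5.35107191e-06]), 'tool_pos': array([ 0.13084437, -0.5591851 ,  0.23038917]), 'ee_rot': array([-3.13956175e+00, -1.45473590e-04,  2.29813434e-01]), 'force': array([-0.93731535,  0.42175342, -0.35187161]), 'wrist_torque': array([-0.0013319 , -0.0306704 , -0.00924822]), 'finger_gap': 0.08561301087895754}
scene [[511.82060029   0.         271.52196035]
 [  0.         511.82060029 208.26630534]
 [  0.           0.           1.        ]] [[-0.14700056  0.84925766 -0.50710183  1.50014589]
 [ 0.98905876  0.13262635 -0.06459895  0.12759278]
 [ 0.01239391 -0.51104959 -0.85946187  1.53161935]
 [ 0.          0.          0.          1.        ]]
side [[545.36790377   0.         279.24407262]
 [  0.         545.36790377 205.93105489]
 [  0.           0.           1.        ]] [[-0.70717543 -0.41812156  0.57015548 -0.24608513]
 [-0.70671604  0.39367475 -0.58785426  0.8893316 ]
 [ 0.02133873 -0.81865411 -0.57389032  0.93881525]
 [ 0.          0.          0.          1.        ]]
[[371.93901854   0.         278.57526447]
 [  0.         371.93901854 206.18617988]
 [  0.           0.           1.        ]] [[ 3.31809855e-04 -9.44209773e-01 -3.29344493e-01  8.38381399e-02]
 [ 9.99999245e-01 -7.62357226e-05  1.22604788e-03 -7.35607789e-04]
 [-1.18275421e-03 -3.29344652e-01  9.44209035e-01 -1.42384374e-01]
 [ 0.00000000e+00  0.00000000e+00  0.00000000e+00  1.00000000e+00]]
```

View pics/scene0.png

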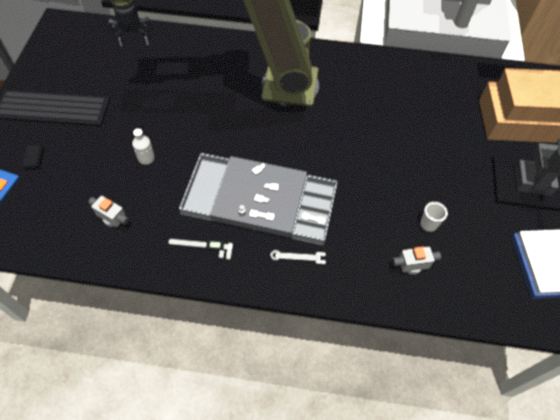

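View pics/side0.png

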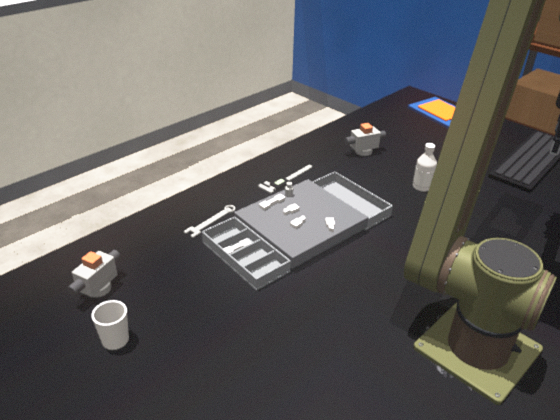

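```bash
python3 - <<'E'
import cv2
for n in("scene",):
    i=cv2.imread(f"pics/{n}0.png"); c=i[90:330,130:430]; cv2.imwrite("pics/crop0.png",cv2.resize(c,(750,600),interpolation=cv2.INTER_CUBIC))
E
```

```text
(no output)
```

View pics/crop0.png

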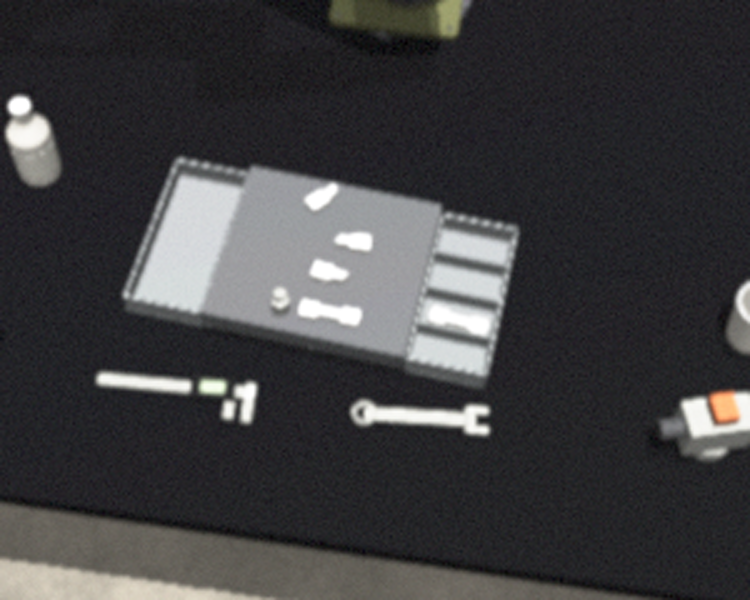

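Scene view: the scrap tray (undivided) is at the left of the plate (pixel ≈205,185), which is the world -y end. The three halves are at about (259,168), (272,186) and (261,198). The whole bar is at (262,214), with the weight at (242,209) on its -y end.

```bash
cat > h.py <<'E'
import numpy as np, cv2
from station import env, imaging
from scipy.spatial.transform import Rotation as R
def frame(n):
    s=env.observe(); f=imaging.grab_frame(n)
    if n=="wrist":
        T=np.eye(4);T[:3,:3]=R.from_euler('xyz',s["ee_rot"]).as_matrix();T[:3,3]=s["tool_pos"]
        f["pose"]=T@f["mount"]
    return f
def ray(f,uv,z):
    K=f["intrinsics"];P=f["pose"];uv=np.atleast_2d(uv).astype(float)
    d=np.c_[(uv[:,0]-K[0,2])/K[0,0],(uv[:,1]-K[1,2])/K[1,1],np.ones(len(uv))]@P[:3,:3].T
    t=(z-P[2,3])/d[:,2]
    return (P[:3,3]+d*t[:,None])[:,:2]
def proj(f,X):
    P=np.linalg.inv(f["pose"]);X=np.atleast_2d(X)@P[:3,:3].T+P[:3,3]
    return X[:,:2]/X[:,2:]*[f["intrinsics"][0,0],f["intrinsics"][1,1]]+f["intrinsics"][:2,2]
E
python3 - <<'E'
from h import *
for n,box in(("scene",(180,150,345,245)),("side",(195,170,395,290))):
    f=frame(n);g=cv2.cvtColor(f["pixels"],cv2.COLOR_BGR2GRAY)
    m=np.zeros_like(g);x0,y0,x1,y1=box;m[y0:y1,x0:x1]=(g[y0:y1,x0:x1]>190)*255
    k,l,st,c=cv2.connectedComponentsWithStats(m)
    for i in range(1,k):
        if st[i,4]>15:
            uv=np.argwhere(l==i)[:,::-1]; P=ray(f,uv,.062); mu=P.mean(0);w,v=np.linalg.eigh(np.cov(P.T))
            print(n,c[i].round(1),st[i,4],mu.round(4),"ang",np.degrees(np.arctan2(v[1,1],v[0,1])).round(1),np.sqrt(w).round(4))
f=frame("scene")
for uv in[(230,157),(307,172),(294,233),(213,217),(203,155),(181,209),(337,180),(325,241)]: print(uv,ray(f,uv,.05).round(4),ray(f,uv,.038).round(4))
E
```

```text
scene [205.1 187.5] 1312 [ 0.5853 -0.2191] ang 174.7 [0.0259 0.0589]
scene [258.  168.2] 90 [ 0.4789 -0.0538] ang 140.1 [0.0078 0.0142]
scene [271.7 185.8] 92 [0.5442 0.0045] ang 88.4 [0.0076 0.0142]
scene [318.9 188.5] 216 [0.53   0.1657] ang 84.6 [0.0095 0.0263]
scene [260.6 198. ] 94 [ 0.5986 -0.0252] ang 84.2 [0.0076 0.0138]
scene [316.  202.5] 246 [0.5875 0.1618] ang 83.7 [0.01   0.0276]
scene [241.8 208.5] 43 [ 0.6493 -0.0807] ang -165.8 [0.0056 0.0086]
scene [261.5 214.2] 171 [ 0.661  -0.0124] ang 87.2 [0.0076 0.0256]
scene [312.6 216.5] 249 [0.6434 0.1563] ang 84.5 [0.0099 0.0275]
scene [308.9 231.4] 278 [0.7008 0.1503] ang 85.3 [0.0104 0.0272]
scene [191.2 242.8] 81 [ 0.8001 -0.2185] ang 95.3 [0.0033 0.0231]
scene [214.4 243.2] 24 [ 0.7902 -0.1447] ang 95.0 [0.0027 0.0086]
side [205.2 174.5] 238 [0.897  0.0371] ang 85.7 [0.0157 0.0256]
side [295.2 174.1] 60 [ 0.7116 -0.1644] ang 92.1 [0.0042 0.0216]
side [279.  181.4] 32 [ 0.7159 -0.0988] ang 97.9 [0.0048 0.0094]
side [352.1 199.5] 715 [ 0.5056 -0.1838] ang 174.6 [0.016  0.0542]
side [266.8 187.6] 57 [ 0.7163 -0.0484] ang -1
[... 231 characters left out ...]
. ] 102 [0.5439 0.0019] ang 95.5 [0.0071 0.0147]
side [330.  221.8] 95 [ 0.4785 -0.0559] ang 138.7 [0.0068 0.0144]
side [225.2 235.6] 161 [0.6264 0.1878] ang 84.5 [0.0064 0.0233]
side [237.2 246. ] 210 [0.5733 0.1932] ang 83.5 [0.0084 0.024 ]
side [258.3 263.4] 458 [0.4882 0.2002] ang -174.0 [0.0243 0.0283]
(230, 157) [[ 0.4378 -0.1619]] [[ 0.4292 -0.1642]]
(307, 172) [[0.4598 0.1178]] [[0.4514 0.1177]]
(294, 233) [[0.7078 0.1029]] [[0.7014 0.1027]]
(213, 217) [[ 0.6895 -0.1713]] [[ 0.6829 -0.1737]]
(203, 155) [[ 0.4442 -0.259 ]] [[ 0.4357 -0.2621]]
(181, 209) [[ 0.6757 -0.2836]] [[ 0.669  -0.2869]]
(337, 180) [[0.4772 0.2251]] [[0.4689 0.2259]]
(325, 241) [[0.7215 0.2061]] [[0.7152 0.2068]]
```

Request:
jog_arm:
  moves:
    - {"travel": [3.1,-2.5,-0.1],"dr": [0,0,0.11],"grip": 1}
    - {"travel": [6.2,-5,-0.4],"dr": [0,0,0.22],"grip": 1}
    - {"travel": [9.3,-7.5,-0.8],"dr": [0,0,0.323],"grip": 1}
    - {"travel": [12.4,-10,-1.2],"dr": [0,0,0.323],"grip": 1}
    - {"travel": [15.5,-12.5,-1.9],"dr": [0,0,0.323],"grip": 1}

```text
time_s: 0.72
tool_pos: [0.2538, -0.401, 0.2499]
ee_rot: [-3.14, 0.001, -0.094]
force: [0.5, -0.2, 0.4]
finger_gap: 0.0257
```

Request:
jog_arm:
  moves:
    - {"travel": [2.2,-3.3,0],"grip": 1}
    - {"travel": [4.4,-6.6,0],"grip": 1}
    - {"travel": [6.6,-9.9,0],"grip": 1}
    - {"travel": [8.8,-13.2,0],"grip": 1}
    - {"travel": [11,-16.5,0],"grip": 1}

```text
validation failed for argument at $.mo...
```

Request:
jog_arm:
  moves:
    - {"travel": [2.2,-3.3,0],"grip": 1}
    - {"travel": [4.4,-6.6,0],"grip": 1}
    - {"travel": [6.6,-9.9,0],"grip": 1}
    - {"travel": [8.8,-13.2,0],"grip": 1}
    - {"travel": [11,-16.5,0],"grip": 1}

```text
validation failed for argument at $.mo...
```

Request:
jog_arm:
  moves:
    - {"travel": [2.0,-3.3,0],"grip": 1}
    - {"travel": [4.0,-6.6,0],"grip": 1}
    - {"travel": [4.0,-6.6,0],"grip": 1}
    - {"travel": [4,-6.6,0],"grip": 1}

```text
validation failed for argument at $.mo...
```

```bash
cat > m.py <<'E'
from h import *
import sys
f=frame("wrist");n=sys.argv[1];cv2.imwrite(f"pics/{n}.png",f["pixels"])
g=cv2.cvtColor(f["pixels"],cv2.COLOR_BGR2GRAY)
m=(g>int(sys.argv[2]) if len(sys.argv)>2 else g>190).astype(np.uint8)*255
k,l,st,c=cv2.connectedComponentsWithStats(m)
for i in range(1,k):
    if 150<st[i,4]<20000:
        P=ray(f,np.argwhere(l==i)[:,::-1],.062); mu=P.mean(0);w,v=np.linalg.eigh(np.cov(P.T));e=v[:,1];q=(P-mu)@e
        if np.mean(q**3)<0: e=-e; q=-q   # skew: tail (neck) direction
        n2=np.array([-e[1],e[0]]);p=(P-mu)@n2
        print(c[i].round(0),st[i,4],"mean",mu.round(4),"neckdir",np.degrees(np.arctan2(e[1],e[0])).round(1),"len",np.ptp(q).round(3),"wid",np.ptp(p).round(3),"mid",(mu+e*(q.max()+q.min())/2+n2*(p.max()+p.min())/2).round(4))
print(env.observe()["tool_pos"],env.observe()["finger_gap"])
E
python3 m.py w1
```

```text
[232. 292.] 864 mean [ 0.1337 -0.3412] neckdir 163.6 len 0.071 wid 0.019 mid [ 0.1327 -0.3407]
[326. 293.] 818 mean [ 0.1242 -0.437 ] neckdir 5.4 len 0.071 wid 0.018 mid [ 0.1234 -0.4374]
[ 33. 344.] 3712 mean [ 0.0897 -0.1196] neckdir -176.1 len 0.132 wid 0.064 mid [ 0.0789 -0.1162]
[ 72. 359.] 236 mean [ 0.0662 -0.1555] neckdir 2.6 len 0.043 wid 0.01 mid [ 0.0682 -0.1557]
[160. 372.] 632 mean [ 0.0395 -0.2479] neckdir 121.0 len 0.071 wid 0.023 mid [ 0.04   -0.2487]
[ 0.25791588 -0.39502909  0.25141731] 0.01795940123721703
```

View pics/w1.png

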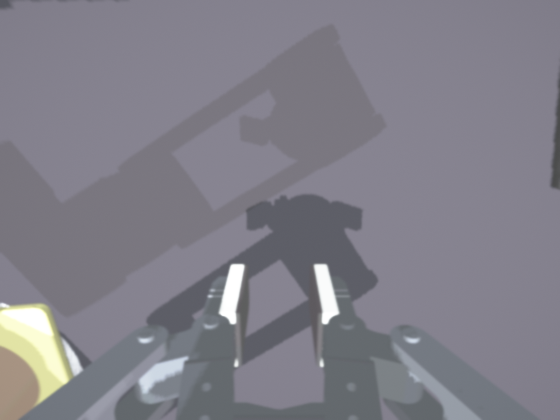

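The image shows only the bench and the fingers. The move calls were refused, most likely because "dr" was left out, so I'll include it.

Request:
jog_arm:
  moves:
    - {"travel": [2.2,-3.3,0],"dr": [0,0,0],"grip": 1}
    - {"travel": [4.4,-6.6,0],"dr": [0,0,0],"grip": 1}
    - {"travel": [6.6,-9.9,0],"dr": [0,0,0],"grip": 1}
    - {"travel": [8.8,-13.2,0],"dr": [0,0,0],"grip": 1}
    - {"travel": [11,-16.5,0],"dr": [0,0,0],"grip": 1}

```text
time_s: 1.18
tool_pos: [0.3791, -0.2475, 0.2506]
ee_rot: [3.141, -0.001, -0.094]
force: [0.7, -0.3, -1.3]
finger_gap: -0.0
```

Request:
jog_arm:
  moves:
    - {"travel": [2.2,-3.3,0],"dr": [0,0,0],"grip": 1}
    - {"travel": [4.4,-6.6,0],"dr": [0,0,0],"grip": 1}
    - {"travel": [6.6,-9.9,0],"dr": [0,0,0],"grip": 1}
    - {"travel": [8.8,-13.2,0],"dr": [0,0,0],"grip": 1}
    - {"travel": [11,-16.5,0],"dr": [0,0,0],"grip": 1}

```text
time_s: 1.6
tool_pos: [0.5041, -0.0932, 0.2505]
ee_rot: [3.141, -0.0, -0.093]
force: [-0.0, -0.0, 0.1]
finger_gap: -0.0002
```

Request:
jog_arm:
  moves:
    - {"travel": [2.0,-3.3,0],"dr": [0,0,0],"grip": 1}
    - {"travel": [4.0,-6.6,0],"dr": [0,0,0],"grip": 1}
    - {"travel": [4.0,-6.6,0],"dr": [0,0,0],"grip": 1}
    - {"travel": [4.0,-6.6,0],"dr": [0,0,0],"grip": 1}

```text
time_s: 1.93
tool_pos: [0.5501, -0.0312, 0.2499]
ee_rot: [3.141, 0.0, -0.089]
force: [-1.1, -1.0, -0.7]
finger_gap: -0.0002
```

```bash
python3 m.py w2
```

```text
[504.  14.] 331 mean [ 0.6644 -0.2223] neckdir -95.1 len 0.088 wid 0.001 mid [ 0.6644 -0.2221]
[476. 134.] 18597 mean [ 0.5673 -0.2072] neckdir 174.9 len 0.192 wid 0.076 mid [ 0.5587 -0.2065]
[ 22. 153.] 528 mean [0.587  0.1962] neckdir 174.9 len 0.187 wid 0.002 mid [0.5783 0.197 ]
[518. 186.] 737 mean [ 0.5154 -0.2495] neckdir -20.3 len 0.203 wid 0.094 mid [ 0.5281 -0.2384]
[266. 123.] 1286 mean [ 0.596  -0.0245] neckdir 83.0 len 0.051 wid 0.024 mid [ 0.5961 -0.0209]
[ 92. 171.] 3905 mean [0.5672 0.1373] neckdir 82.6 len 0.094 wid 0.047 mid [0.5678 0.1462]
[239. 187.] 1123 mean [0.541  0.0059] neckdir -87.6 len 0.05 wid 0.025 mid [0.541  0.0025]
[101. 225.] 3139 mean [0.5149 0.1424] neckdir 82.3 len 0.093 wid 0.043 mid [0.5153 0.1509]
[308. 244.] 745 mean [ 0.4771 -0.0537] neckdir 137.7 len 0.046 wid 0.021 mid [ 0.4744 -0.0513]
[ 95. 261.] 199 mean [0.4783 0.1573] neckdir -95.1 len 0.098 wid 0.001 mid [0.4783 0.1571]
[ 0.54903603 -0.0324073   0.24985168] -1.2558818998533159e-05
```

View pics/w2.png

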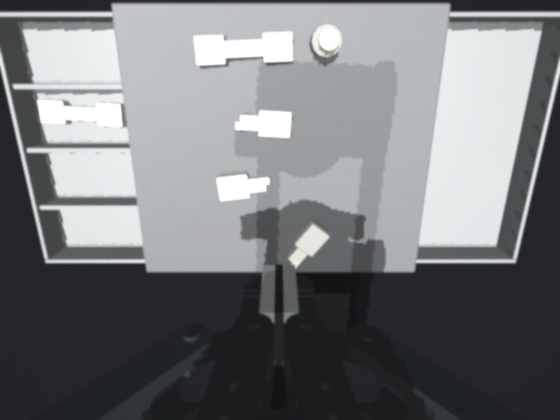

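The wrist view shows the scrap tray at right, with the plate end edge running from (448,5) to (416,272). The halves are at (266,123), (239,187) and (308,244), the whole bar at (244,48) and the weight at (327,40). Next I'll convert these to tool axes.

```bash
cat > tf.py <<'E'
from h import *
import sys
thr=int(sys.argv[2]) if len(sys.argv)>2 else 175
f=frame("wrist");cv2.imwrite(f"pics/{sys.argv[1]}.png",f["pixels"])
s=env.observe();Rm=R.from_euler('xyz',s["ee_rot"]).as_matrix();o=s["tool_pos"]
def tl(P): return (np.c_[P,np.zeros(len(P))]-[o[0],o[1],0])@Rm[:,:2]*100
g=cv2.GaussianBlur(cv2.cvtColor(f["pixels"],cv2.COLOR_BGR2GRAY),(3,3),0)
cs,_=cv2.findContours((g>thr).astype(np.uint8),cv2.RETR_EXTERNAL,cv2.CHAIN_APPROX_NONE)
for c in cs:
    a=cv2.contourArea(c)
    if 300<a<6000:
        p=tl(ray(f,c[:,0].astype(float),.062)).astype(np.float32);r=cv2.minAreaRect(p)
        M=cv2.moments(c);print("px",int(M['m10']/M['m00']),int(M['m01']/M['m00']),"tool cm centre",np.round(r[0],2),"size",np.round(r[1],2),"ang",round(r[2],1),"x",p[:,0].min().round(2),p[:,0].max().round(2),"y",p[:,1].min().round(2),p[:,1].max().round(2))
if len(sys.argv)>3:
    for uv in eval(sys.argv[3]): print(uv,tl(ray(f,uv,.05)).round(2))
print(s["time_s"],o.round(4),s["ee_rot"].round(3),s["force"].round(1))
E
python3 tf.py w3 175 "[(448,5),(416,272),(147,272),(114,5)]"; python3 -c "
import cv2;print(cv2.imread('pics/w3.png',0)[225:270:4,285:335:4])"
```

```text
px 306 242 tool cm centre [-7.19  2.48] size [4.59 2.16] ang 38.0 x -9.2 -4.81 y 0.89 4.63
px 325 185 tool cm centre [-0.91  3.63] size [5.07 7.26] ang 0.9 x -3.49 1.58 y -0.02 7.28
px 46 192 tool cm centre [ -1.73 -22.03] size [ 8.67 20.64] ang 61.6 x -8.89 9.41 y -23.38 -13.35
px 520 180 tool cm centre [-1.23 22.07] size [21.21  8.73] ang 27.1 x -8.75 10.19 y 13.37 23.29
(448, 5) [[13.96 13.81]]
(416, 272) [[-10.76  14.25]]
(147, 272) [[-10.79 -13.7 ]]
(114, 5) [[ 13.9  -13.56]]
2.0333 [ 0.5485 -0.0332  0.25  ] [ 3.141e+00  1.000e-03 -9.300e-02] [ 0.8 -0.4  0.7]
[[102 102 103 103 103 116 200 219 130  94 101 102 101]
 [102 102 102 102 111 180 230 231 228 158  99 102 102]
 [102 102 102 107 167 230 230 230 230 229 192 104 102]
 [102 102 106 148 229 229 229 229 229 229 216 104 101]
 [102 102 128 227 229 229 229 229 229 221 110 102 102]
 [102 102 121 217 229 229 229 229 224 115 101 102 101]
 [102 109 156 227 211 228 228 226 124 101 101 101 101]
 [103 138 227 229 229 194 219 136 101 102 101 101 102]
 [106 224 230 229 220 106 102 101 101 101 101 101 102]
 [101 145 238 231 112 101 101 101 101 101 102 101 101]
 [ 94 112 132 120 101 101 101 101 101 101 101 101 101]
 [ 94  94  95  96  96  97  95  96  95  95  95  96  95]]
```

Request:
jog_arm:
  moves:
    - {"travel": [-0.5,-4,0],"dr": [0,0,0],"grip": 1}
    - {"travel": [-1.1,-7.5,2],"dr": [0,0,0],"grip": 1}
    - {"travel": [-1.1,-8.8,5.5],"dr": [0,0,0],"grip": 1}
    - {"travel": [-1.1,-8.8,9.5],"dr": [0,0,0],"grip": 1}
    - {"travel": [-1.1,-8.8,13.5],"dr": [0,0,0],"grip": 1}

```text
time_s: 2.45
tool_pos: [0.5465, 0.0552, 0.1154]
ee_rot: [-3.142, -0.003, -0.094]
force: [0.7, -0.1, -0.5]
finger_gap: -0.0001
```

Request:
jog_arm:
  moves:
    - {"travel": [0,0,3],"dr": [0,0,0],"grip": 1}
    - {"travel": [0,0,5],"dr": [0,0,0],"grip": 1}
    - {"travel": [0,0,5.8],"dr": [0,0,0],"grip": 1}
    - {"travel": [0,0,6],"dr": [0,0,0],"grip": 1}
    - {"travel": [0,0,6],"dr": [0,0,0],"grip": 1}

```text
time_s: 2.87
tool_pos: [0.5465, 0.0548, 0.0556]
ee_rot: [3.141, 0.0, -0.095]
force: [1.0, 0.5, 0.5]
finger_gap: 0.0001
```

```bash
python3 m.py w4
```

```text
[361.   3.] 518 mean [0.6497 0.0183] neckdir -94.1 len 0.023 wid 0.002 mid [0.6496 0.0172]
[ 70. 129.] 4679 mean [0.6191 0.1235] neckdir 83.0 len 0.049 wid 0.017 mid [0.6193 0.1259]
[481. 153.] 5820 mean [ 0.5962 -0.0248] neckdir 83.2 len 0.048 wid 0.022 mid [ 0.5962 -0.021 ]
[388. 277.] 1136 mean [0.5472 0.0094] neckdir 77.8 len 0.028 wid 0.013 mid [0.5479 0.0119]
[437. 283.] 993 mean [ 0.5423 -0.011 ] neckdir -86.0 len 0.02 wid 0.012 mid [ 0.5415 -0.0116]
[529. 388.] 2071 mean [ 0.4819 -0.0565] neckdir 143.9 len 0.029 wid 0.024 mid [ 0.4819 -0.0568]
[0.54730525 0.05499008 0.05647452] -0.00028350195560430757
```

View pics/w4.png

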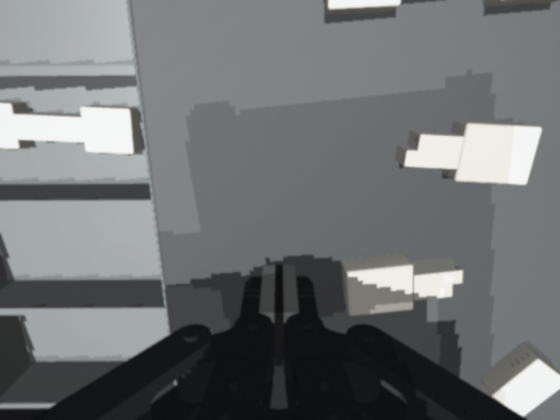

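The finger stands behind the half's tab (tab at px ≈345-415, 258-315) and is lined up with it. Pushing now.

Request:
jog_arm:
  moves:
    - {"travel": [0,1.2,0.1],"dr": [0,0,0],"grip": 1}
    - {"travel": [0,2.4,0.1],"dr": [0,0,0],"grip": 1}
    - {"travel": [0,3.6,0.1],"dr": [0,0,0],"grip": 1}
    - {"travel": [0,4.8,0.1],"dr": [0,0,0],"grip": 1}
    - {"travel": [0,6.0,0.1],"dr": [0,0,0],"grip": 1}

```text
time_s: 3.33
tool_pos: [0.5417, -0.005, 0.0555]
ee_rot: [-3.141, -0.003, -0.094]
force: [0.8, 3.2, 7.0]
finger_gap: 0.0
```

Request:
jog_arm:
  moves:
    - {"travel": [0,1.2,0],"dr": [0,0,0],"grip": 1}
    - {"travel": [0,2.4,0],"dr": [0,0,0],"grip": 1}
    - {"travel": [0,3.6,0],"dr": [0,0,0],"grip": 1}
    - {"travel": [0,4.8,0],"dr": [0,0,0],"grip": 1}
    - {"travel": [0,6.0,0],"dr": [0,0,0],"grip": 1}

```text
time_s: 3.75
tool_pos: [0.536, -0.0646, 0.0555]
ee_rot: [-3.14, -0.003, -0.094]
force: [1.1, 4.0, 6.3]
finger_gap: 0.0005
```

```bash
python3 m.py w5
```

```text
[17.  4.] 363 mean [0.6494 0.0103] neckdir -93.2 len 0.013 wid 0.003 mid [0.6494 0.0102]
[539. 266.] 8145 mean [ 0.5346 -0.1718] neckdir 2.0 len 0.115 wid 0.026 mid [ 0.5475 -0.1713]
[158. 155.] 6224 mean [ 0.5961 -0.0255] neckdir 83.5 len 0.049 wid 0.023 mid [ 0.5962 -0.0219]
[397. 288.] 172 mean [ 0.5314 -0.1137] neckdir 78.8 len 0.011 wid 0.004 mid [ 0.5313 -0.1131]
[279. 389.] 418 mean [ 0.482  -0.0594] neckdir -5.4 len 0.024 wid 0.006 mid [ 0.4833 -0.0594]
[ 0.53591781 -0.0666319   0.05547265] 0.00010309214491418067
```

View pics/w5.png

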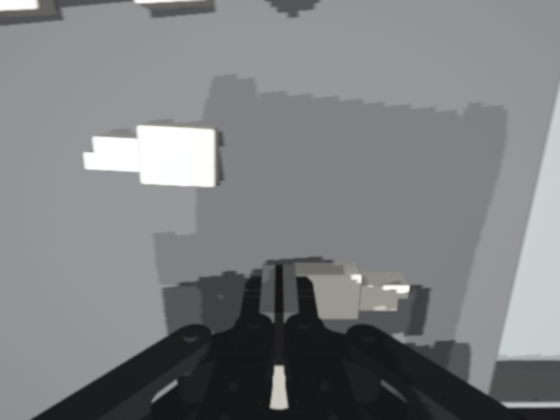

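The half is riding straight ahead of the finger (tab at px 330,290). There is about 7 N upward, so the tip is rubbing the plate slightly. I'll raise it 2 mm and continue.

Request:
jog_arm:
  moves:
    - {"travel": [0,1.0,-0.2],"dr": [0,0,0],"grip": 1}
    - {"travel": [0,2.2,-0.2],"dr": [0,0,0],"grip": 1}
    - {"travel": [0,3.4,-0.2],"dr": [0,0,0],"grip": 1}
    - {"travel": [0,4.6,-0.2],"dr": [0,0,0],"grip": 1}
    - {"travel": [0,5.8,-0.2],"dr": [0,0,0],"grip": 1}

```text
time_s: 4.22
tool_pos: [0.5293, -0.1229, 0.0561]
ee_rot: [3.141, 0.001, -0.094]
force: [0.1, 0.9, -0.6]
finger_gap: -0.0002
```

Request:
jog_arm:
  moves:
    - {"travel": [0,1.2,0],"dr": [0,0,0],"grip": 1}
    - {"travel": [0,2.4,0],"dr": [0,0,0],"grip": 1}
    - {"travel": [0,3.6,0],"dr": [0,0,0],"grip": 1}
    - {"travel": [0,4.8,0],"dr": [0,0,0],"grip": 1}
    - {"travel": [0,6.0,0],"dr": [0,0,0],"grip": 1}

```text
time_s: 4.63
tool_pos: [0.5241, -0.1824, 0.0563]
ee_rot: [3.142, 0.0, -0.093]
force: [0.4, -0.2, 1.3]
finger_gap: -0.0002
```

Request:
jog_arm:
  moves:
    - {"travel": [0,1,0],"dr": [0,0,0],"grip": 1}
    - {"travel": [0,1.5,0],"dr": [0,0,0],"grip": 1}
    - {"travel": [0,1.5,0],"dr": [0,0,0],"grip": 1}

```text
time_s: 4.88
tool_pos: [0.5229, -0.1974, 0.0563]
ee_rot: [3.141, -0.0, -0.095]
force: [0.1, 0.7, -0.3]
finger_gap: -0.0001
```

```bash
python3 m.py w6|tail -1
```

```text
[ 0.52279103 -0.19660047  0.0562815 ] -0.00046565993695217383
```

View pics/w6.png

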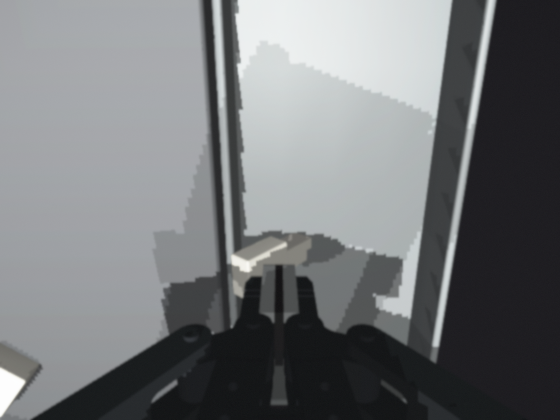

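The half lies in the scrap tray by the near wall (px 270,255). Now for the half next to the whole bar.

Request:
jog_arm:
  moves:
    - {"travel": [0,0,-3],"dr": [0,0,0],"grip": 1}
    - {"travel": [0.7,-2.5,-6],"dr": [0,0,0],"grip": 1}
    - {"travel": [1.7,-6.3,-6],"dr": [0,0,0],"grip": 1}
    - {"travel": [2.7,-10.1,-6],"dr": [0,0,0],"grip": 1}
    - {"travel": [3.7,-14,-6],"dr": [0,0,0],"grip": 1}

```text
time_s: 5.35
tool_pos: [0.5733, -0.0585, 0.1173]
ee_rot: [-3.141, -0.002, -0.094]
force: [1.4, -0.4, -0.9]
finger_gap: 0.0002
```

Request:
jog_arm:
  moves:
    - {"travel": [1,-3.8,0],"dr": [0,0,0],"grip": 1}
    - {"travel": [1.8,-7.5,0],"dr": [0,0,0],"grip": 1}
    - {"travel": [2,-9.9,1],"dr": [0,0,0],"grip": 1}
    - {"travel": [2,-9.9,4],"dr": [0,0,0],"grip": 1}
    - {"travel": [2,-9.9,5],"dr": [0,0,0],"grip": 1}

```text
time_s: 5.77
tool_pos: [0.6, 0.0394, 0.0638]
ee_rot: [3.142, 0.004, -0.089]
force: [-1.1, 0.1, -1.1]
finger_gap: -0.0003
```

```bash
python3 m.py w7
```

```text
[397. 134.] 9351 mean [ 0.6584 -0.0114] neckdir 87.2 len 0.079 wid 0.021 mid [ 0.6582 -0.0112]
[ 67. 225.] 3948 mean [0.6328 0.1251] neckdir 82.5 len 0.056 wid 0.017 mid [0.6329 0.1264]
[428. 272.] 3270 mean [ 0.5971 -0.026 ] neckdir 80.6 len 0.047 wid 0.021 mid [ 0.5972 -0.0211]
[0.59819891 0.03813868 0.06232293] 0.00010549549911496181
```

View pics/w7.png

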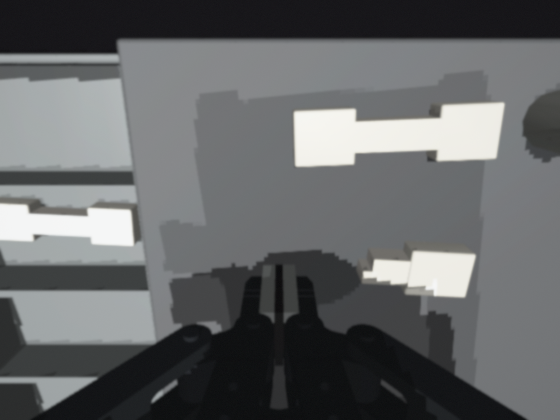

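The finger sits about 4 mm to the -x side of the neck axis (tab centre at px 440,270). I'll correct that and lower.

Request:
jog_arm:
  moves:
    - {"travel": [0.4,0,0.4],"dr": [0,0,0],"grip": 1}
    - {"travel": [0.4,0,0.65],"dr": [0,0,0],"grip": 1}
    - {"travel": [0.4,1,0.65],"dr": [0,0,0],"grip": 1}
    - {"travel": [0.4,2,0.65],"dr": [0,0,0],"grip": 1}
    - {"travel": [0.4,3,0.65],"dr": [0,0,0],"grip": 1}

```text
time_s: 6.23
tool_pos: [0.6034, 0.0045, 0.0607]
ee_rot: [3.141, -0.001, -0.094]
force: [0.2, 0.6, -0.5]
finger_gap: 0.0
```

Request:
jog_arm:
  moves:
    - {"travel": [0,1,0],"dr": [0,0,0],"grip": 1}
    - {"travel": [0,2,0],"dr": [0,0,0],"grip": 1}
    - {"travel": [0,3,0],"dr": [0,0,0],"grip": 1}
    - {"travel": [0,4,0],"dr": [0,0,0],"grip": 1}

```text
time_s: 6.57
tool_pos: [0.5992, -0.0349, 0.0601]
ee_rot: [3.142, -0.0, -0.094]
force: [-0.4, 1.4, 0.7]
finger_gap: -0.0002
```

```bash
python3 m.py w8
```

```text
[204. 151.] 9614 mean [ 0.6584 -0.012 ] neckdir -92.6 len 0.079 wid 0.022 mid [ 0.6582 -0.012 ]
[395. 142.] 248 mean [ 0.6551 -0.0841] neckdir 134.2 len 0.011 wid 0.007 mid [ 0.6542 -0.0838]
[379. 272.] 1220 mean [ 0.6003 -0.0777] neckdir 75.7 len 0.029 wid 0.013 mid [ 0.6012 -0.0756]
[556. 378.] 172 mean [ 0.535  -0.1618] neckdir 4.1 len 0.02 wid 0.004 mid [ 0.537  -0.1615]
[ 0.59905546 -0.03660436  0.05998967] -7.796032603947061e-05
```

View pics/w8.png

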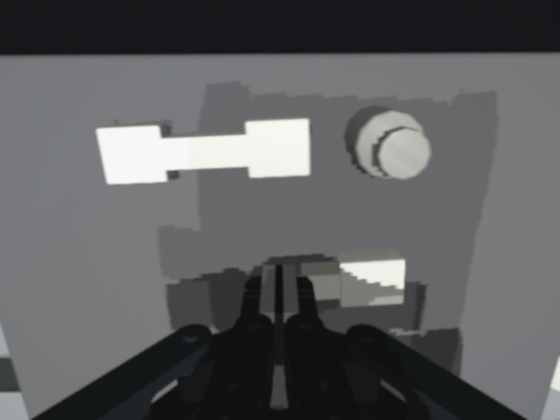

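The half has moved straight (tab at px 372,278) and clear of the weight (395,148). I'll lower 3 mm for better contact and continue.

Request:
jog_arm:
  moves:
    - {"travel": [0,-0.2,0.3],"dr": [0,0,0],"grip": 1}
    - {"travel": [0,1,0.3],"dr": [0,0,0],"grip": 1}
    - {"travel": [0,2,0.3],"dr": [0,0,0],"grip": 1}
    - {"travel": [0,3,0.3],"dr": [0,0,0],"grip": 1}
    - {"travel": [0,4,0.3],"dr": [0,0,0],"grip": 1}

```text
time_s: 7.03
tool_pos: [0.5954, -0.0741, 0.0567]
ee_rot: [3.141, 0.0, -0.093]
force: [-0.5, 0.2, 0.2]
finger_gap: -0.0001
```

```bash
python3 m.py w9
```

```text
[103. 153.] 9685 mean [ 0.6581 -0.0141] neckdir 88.0 len 0.079 wid 0.023 mid [ 0.6582 -0.0123]
[274. 149.] 1130 mean [ 0.6538 -0.0777] neckdir -84.9 len 0.017 wid 0.015 mid [ 0.6528 -0.0775]
[379. 271.] 1718 mean [ 0.599  -0.1163] neckdir 75.6 len 0.031 wid 0.017 mid [ 0.6003 -0.1148]
[496. 377.] 888 mean [ 0.5381 -0.1701] neckdir -11.0 len 0.032 wid 0.013 mid [ 0.5411 -0.1698]
[ 0.59544525 -0.07602625  0.05677245] -0.0001402784629710874
```

View pics/w9.png

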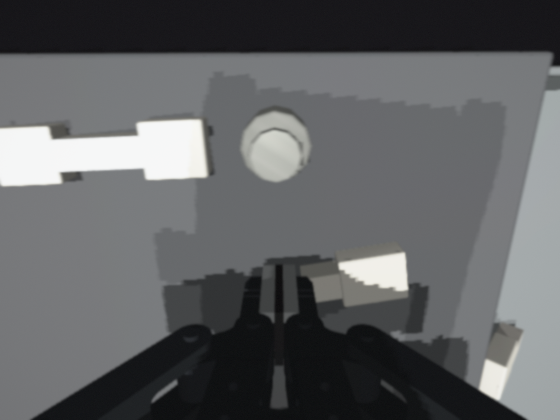

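The half is still ahead, yawed slightly with its tab towards +x. I'll offset the push a little to +x and finish.

Request:
jog_arm:
  moves:
    - {"travel": [0.2,-0.4,0],"dr": [0,0,0],"grip": 1}
    - {"travel": [0.6,0.4,0],"dr": [0,0,0],"grip": 1}
    - {"travel": [0.6,1.5,0],"dr": [0,0,0],"grip": 1}
    - {"travel": [0.6,2.7,0],"dr": [0,0,0],"grip": 1}
    - {"travel": [0.6,3.9,0],"dr": [0,0,0],"grip": 1}

```text
time_s: 7.5
tool_pos: [0.5979, -0.1136, 0.0568]
ee_rot: [3.141, 0.0, -0.092]
force: [0.1, 0.4, 0.4]
finger_gap: 0.0001
```

Request:
jog_arm:
  moves:
    - {"travel": [0,1.2,0],"dr": [0,0,0],"grip": 1}
    - {"travel": [0,2.4,0],"dr": [0,0,0],"grip": 1}
    - {"travel": [0,3.6,0],"dr": [0,0,0],"grip": 1}
    - {"travel": [0,4.8,0],"dr": [0,0,0],"grip": 1}
    - {"travel": [0,6.0,0],"dr": [0,0,0],"grip": 1}

```text
time_s: 7.92
tool_pos: [0.5921, -0.1739, 0.0568]
ee_rot: [3.142, 0.0, -0.094]
force: [-0.9, 0.4, -0.2]
finger_gap: -0.0002
```

Request:
jog_arm:
  moves:
    - {"travel": [0,1,0],"dr": [0,0,0],"grip": 1}
    - {"travel": [0,2.0,0],"dr": [0,0,0],"grip": 1}
    - {"travel": [0,2.0,0],"dr": [0,0,0],"grip": 1}

```text
time_s: 8.17
tool_pos: [0.5905, -0.1947, 0.0569]
ee_rot: [3.141, -0.001, -0.095]
force: [-0.4, -0.3, 0.5]
finger_gap: -0.0001
```

```bash
python3 m.py w10|tail -1
```

```text
[ 0.5904838  -0.19351659  0.05681256] 5.268396510525961e-05
```

View pics/w10.png

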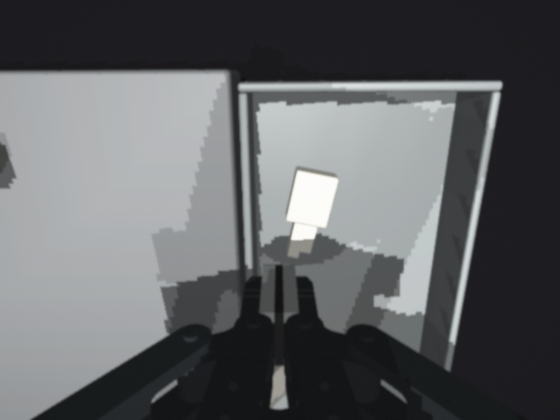

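The second half is in the tray (px 312,200). Next is the skewed half near the plate's -x edge. I'll first nudge it +x, away from that edge, so it can't drop onto the tray's side wall.

Request:
jog_arm:
  moves:
    - {"travel": [0,0,-3],"dr": [0,0,0],"grip": 1}
    - {"travel": [-2,-1.5,-6],"dr": [0,0,0],"grip": 1}
    - {"travel": [-5,-3.8,-6],"dr": [0,0,0],"grip": 1}
    - {"travel": [-8,-6.1,-6],"dr": [0,0,0],"grip": 1}
    - {"travel": [-11,-8.4,-6],"dr": [0,0,0],"grip": 1}

```text
time_s: 8.63
tool_pos: [0.488, -0.0972, 0.1174]
ee_rot: [-3.141, -0.001, -0.093]
force: [0.0, 0.2, -0.2]
finger_gap: 0.0001
```

Request:
jog_arm:
  moves:
    - {"travel": [-3,-2.3,0],"dr": [0,0,0],"grip": 1}
    - {"travel": [-6,-4.6,0],"dr": [0,0,0],"grip": 1}
    - {"travel": [-6,-4.6,2.5],"dr": [0,0,0],"grip": 1}
    - {"travel": [-6,-4.6,5],"dr": [0,0,0],"grip": 1}
    - {"travel": [-6,-4.6,5.2],"dr": [0,0,0],"grip": 1}

```text
time_s: 9.05
tool_pos: [0.4303, -0.0455, 0.0627]
ee_rot: [-3.141, 0.005, -0.092]
force: [-0.7, -0.4, 0.3]
finger_gap: 0.0004
```

```bash
python3 m.py w11
```

```text
[288. 174.] 5702 mean [ 0.477  -0.0531] neckdir 138.3 len 0.05 wid 0.024 mid [ 0.4735 -0.0503]
[ 0.43114905 -0.04593507  0.06348783] -0.00016289873989465056
```

View pics/w11.png

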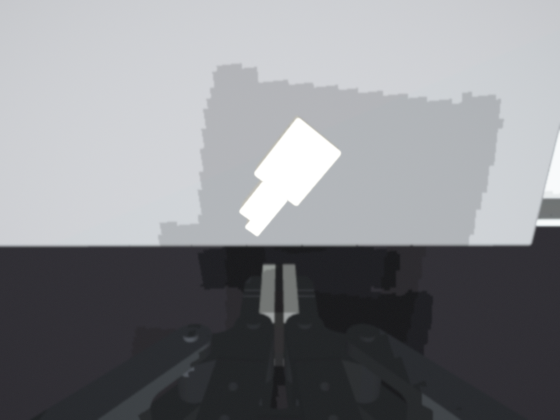

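The half's neck points at the finger side (neck end px 250,225; tab 300,160). Pushing +x now.

Request:
jog_arm:
  moves:
    - {"travel": [0.3,0,0.6],"dr": [0,0,0],"grip": 1}
    - {"travel": [1.1,0,0.6],"dr": [0,0,0],"grip": 1}
    - {"travel": [1.9,0,0.6],"dr": [0,0,0],"grip": 1}
    - {"travel": [2.7,0,0.6],"dr": [0,0,0],"grip": 1}
    - {"travel": [3.5,0,0.6],"dr": [0,0,0],"grip": 1}

```text
time_s: 9.52
tool_pos: [0.4704, -0.0508, 0.0595]
ee_rot: [3.141, -0.002, -0.094]
force: [-0.4, 0.2, 0.2]
finger_gap: -0.0
```

```bash
python3 m.py w12
```

```text
[549. 215.] 2062 mean [ 0.4906 -0.162 ] neckdir 2.3 len 0.054 wid 0.012 mid [ 0.4977 -0.1617]
[282. 233.] 4671 mean [ 0.4931 -0.054 ] neckdir 124.3 len 0.048 wid 0.023 mid [ 0.4905 -0.0505]
[ 0.47262297 -0.05120309  0.0596305 ] -0.00012217465310992634
```

View pics/w12.png

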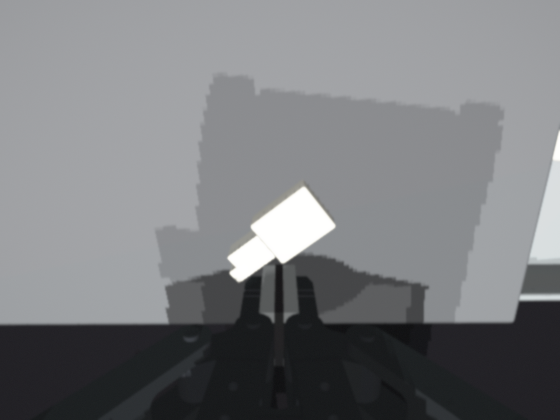

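Request:
jog_arm:
  moves:
    - {"travel": [0.5,0,0.2],"dr": [0,0,0],"grip": 1}
    - {"travel": [1.0,0,0.2],"dr": [0,0,0],"grip": 1}
    - {"travel": [1.5,0,0.2],"dr": [0,0,0],"grip": 1}
    - {"travel": [2,0,0.2],"dr": [0,0,0],"grip": 1}
    - {"travel": [0.5,0,0.2],"dr": [0,0,0],"grip": 1}

```text
time_s: 9.98
tool_pos: [0.4788, -0.0518, 0.0574]
ee_rot: [3.141, -0.007, -0.093]
force: [0.9, -0.1, -0.7]
finger_gap: -0.0001
```

```bash
python3 m.py w13
```

```text
[549. 230.] 2185 mean [ 0.4936 -0.1624] neckdir 2.2 len 0.057 wid 0.013 mid [ 0.501 -0.162]
[278. 210.] 5346 mean [ 0.5126 -0.0545] neckdir 127.0 len 0.049 wid 0.023 mid [ 0.5098 -0.0513]
[ 0.47129955 -0.05050006  0.05659065] 6.963788939734234e-05
```

View pics/w13.png

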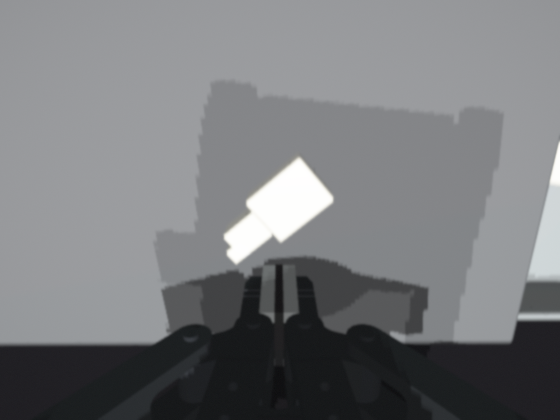

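The half is now well inside (tab px 290,198; world ≈ 0.510,-0.051). I'll go round behind it and push toward the tray.

Request:
jog_arm:
  moves:
    - {"travel": [0,-1.5,-2.5],"dr": [0,0,0],"grip": 1}
    - {"travel": [2,-4.5,-2.5],"dr": [0,0,0],"grip": 1}
    - {"travel": [3.9,-5.7,-2.5],"dr": [0,0,0],"grip": 1}
    - {"travel": [3.9,-5.7,-0.5],"dr": [0,0,0],"grip": 1}
    - {"travel": [3.9,-5.7,0],"dr": [0,0,0],"grip": 1}

```text
time_s: 10.45
tool_pos: [0.5179, 0.0031, 0.0558]
ee_rot: [-3.142, 0.0, -0.092]
force: [-0.4, -0.5, -0.5]
finger_gap: 0.0
```

Request:
jog_arm:
  moves:
    - {"travel": [0,0.5,0.1],"dr": [0,0,0],"grip": 1}
    - {"travel": [0,1.5,0.1],"dr": [0,0,0],"grip": 1}
    - {"travel": [0,2.5,0.1],"dr": [0,0,0],"grip": 1}
    - {"travel": [0,3.5,0.1],"dr": [0,0,0],"grip": 1}
    - {"travel": [0,4.5,0.1],"dr": [0,0,0],"grip": 1}

```text
time_s: 10.87
tool_pos: [0.5128, -0.0442, 0.0563]
ee_rot: [3.141, -0.0, -0.094]
force: [0.4, 0.6, 0.4]
finger_gap: 0.0
```

```bash
python3 m.py w14
```

```text
[354. 254.] 2419 mean [ 0.5252 -0.0762] neckdir -106.2 len 0.029 wid 0.025 mid [ 0.5256 -0.0761]
[554. 300.] 584 mean [ 0.4953 -0.1603] neckdir 2.0 len 0.031 wid 0.007 mid [ 0.4996 -0.1602]
[ 0.5129135  -0.0457008   0.05633385] 0.00015965783040700938
```

View pics/w14.png

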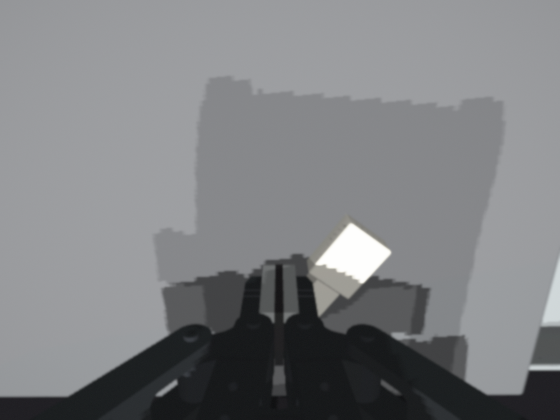

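The tab (px 350,258) is sliding off toward +x of the finger's line, so I'll back off, shift +x 9 mm and push again.

Request:
jog_arm:
  moves:
    - {"travel": [0.2,-0.8,0],"dr": [0,0,0],"grip": 1}
    - {"travel": [0.9,-0.8,0],"dr": [0,0,0],"grip": 1}
    - {"travel": [0.9,0.5,0],"dr": [0,0,0],"grip": 1}
    - {"travel": [0.9,1.5,0],"dr": [0,0,0],"grip": 1}
    - {"travel": [0.9,2.5,0],"dr": [0,0,0],"grip": 1}

```text
time_s: 11.33
tool_pos: [0.5199, -0.0688, 0.0558]
ee_rot: [3.141, -0.0, -0.092]
force: [-0.3, 0.8, 0.1]
finger_gap: -0.0001
```

```bash
python3 m.py w15
```

```text
[536. 232.] 10488 mean [ 0.5336 -0.173 ] neckdir 2.0 len 0.125 wid 0.03 mid [ 0.5473 -0.1723]
[346. 265.] 1021 mean [ 0.5281 -0.0972] neckdir -123.5 len 0.023 wid 0.01 mid [ 0.5275 -0.0976]
[520. 382.] 239 mean [ 0.4595 -0.1756] neckdir -95.3 len 0.037 wid 0.001 mid [ 0.4595 -0.1756]
[ 0.51968468 -0.07052424  0.05577999] -0.00010581659823340077
```

View pics/w15.png

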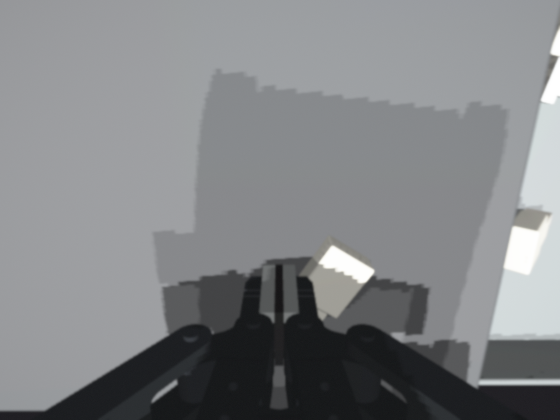

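The tab is now nearly centred (px 338,278). Continuing with a slight +x bias.

Request:
jog_arm:
  moves:
    - {"travel": [0.1,-0.4,0],"dr": [0,0,0],"grip": 1}
    - {"travel": [0.4,0.3,0],"dr": [0,0,0],"grip": 1}
    - {"travel": [0.4,1.3,0],"dr": [0,0,0],"grip": 1}
    - {"travel": [0.4,2.4,0],"dr": [0,0,0],"grip": 1}
    - {"travel": [0.4,3.5,0],"dr": [0,0,0],"grip": 1}

```text
time_s: 11.8
tool_pos: [0.5203, -0.1044, 0.0558]
ee_rot: [3.141, 0.0, -0.093]
force: [0.5, -0.4, 0.1]
finger_gap: -0.0002
```

```bash
python3 m.py w16
```

```text
[463.  42.] 887 mean [ 0.6087 -0.1747] neckdir 172.9 len 0.03 wid 0.005 mid [ 0.6063 -0.1747]
[348. 271.] 372 mean [ 0.5254 -0.1336] neckdir -128.8 len 0.018 wid 0.006 mid [ 0.5244 -0.1346]
[514. 387.] 181 mean [ 0.4572 -0.209 ] neckdir -94.7 len 0.038 wid 0.001 mid [ 0.457 -0.211]
[ 0.52044964 -0.10632932  0.05584443] -0.00013608323792948469
```

View pics/w16.png

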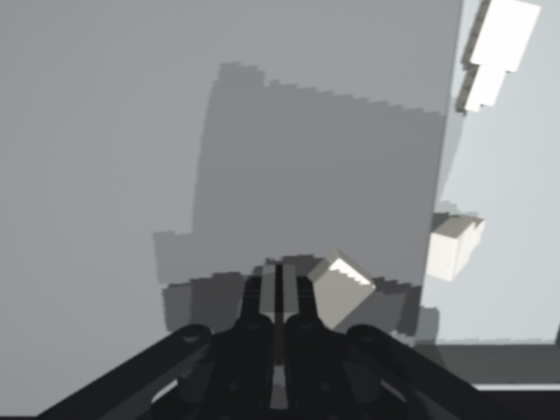

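Well centred (tab px 340,290). Pushing it over the edge.

Request:
jog_arm:
  moves:
    - {"travel": [0,1,0],"dr": [0,0,0],"grip": 1}
    - {"travel": [0,2,0],"dr": [0,0,0],"grip": 1}
    - {"travel": [0,3,0],"dr": [0,0,0],"grip": 1}
    - {"travel": [0,4,0],"dr": [0,0,0],"grip": 1}
    - {"travel": [0,5,0],"dr": [0,0,0],"grip": 1}

```text
time_s: 12.27
tool_pos: [0.5156, -0.1543, 0.0558]
ee_rot: [3.142, -0.0, -0.093]
force: [-0.0, 0.4, -0.1]
finger_gap: -0.0005
```

Request:
jog_arm:
  moves:
    - {"travel": [0,1.2,0],"dr": [0,0,0],"grip": 1}
    - {"travel": [0,2.4,0],"dr": [0,0,0],"grip": 1}
    - {"travel": [0,3.6,0],"dr": [0,0,0],"grip": 1}
    - {"travel": [0,4.4,0],"dr": [0,0,0],"grip": 1}
    - {"travel": [0,4.4,0],"dr": [0,0,0],"grip": 1}

```text
time_s: 12.68
tool_pos: [0.5119, -0.1991, 0.0559]
ee_rot: [3.141, -0.001, -0.095]
force: [-0.1, 0.8, -0.6]
finger_gap: 0.0001
```

```bash
python3 m.py w17|tail -1
```

```text
[ 0.51167867 -0.19811137  0.05578436] -8.333934391868995e-05
```

View pics/w17.png

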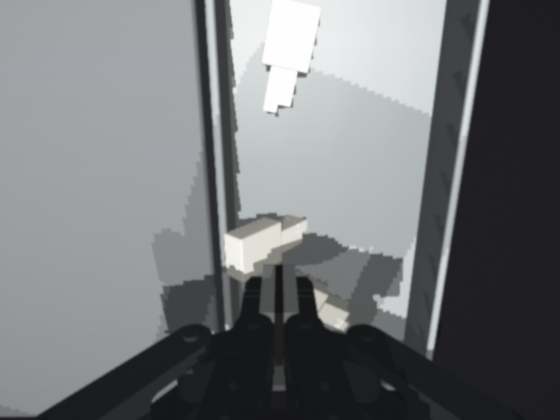

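All three appear to be in the tray: the tilted one at (260,240), one at (290,55), and the last partly hidden at (330,305). I'll raise and back away for a clear look.

Request:
jog_arm:
  moves:
    - {"travel": [0,0,-3.5],"dr": [0,0,0],"grip": 1}
    - {"travel": [0,0,-7.5],"dr": [0,0,0],"grip": 1}
    - {"travel": [0,0,-11.5],"dr": [0,0,0],"grip": 1}
    - {"travel": [0,-2,-15],"dr": [0,0,0],"grip": 1}
    - {"travel": [0,-5,-17],"dr": [0,0,0],"grip": 1}

```text
time_s: 13.15
tool_pos: [0.5183, -0.1488, 0.2303]
ee_rot: [3.139, -0.007, -0.096]
force: [1.8, 0.2, 0.6]
finger_gap: 0.0001
```

Request:
jog_arm:
  moves:
    - {"travel": [0,-2,-1],"dr": [0,0,0],"grip": 1}
    - {"travel": [0,-4,-1],"dr": [0,0,0],"grip": 1}
    - {"travel": [0,-4,-1],"dr": [0,0,0],"grip": 1}
    - {"travel": [0,-4,-1],"dr": [0,0,0],"grip": 1}

```text
time_s: 13.48
tool_pos: [0.5197, -0.1061, 0.2359]
ee_rot: [3.141, 0.0, -0.09]
force: [-0.1, -0.4, 1.1]
finger_gap: 0.0002
```

```bash
python3 - <<'E'
from h import *
for n in("wrist","scene"):
    f=frame(n);i=f["pixels"]; 
    if n=="scene":i=cv2.resize(i[140:260,160:360],(800,480),interpolation=cv2.INTER_CUBIC)
    cv2.imwrite(f"pics/end_{n}.png",i)
    if n=="scene":
        g=cv2.cvtColor(f["pixels"],cv2.COLOR_BGR2GRAY);m=(g>190).astype(np.uint8);k,l,st,c=cv2.connectedComponentsWithStats(m)
        for j in range(1,k):
            if 15<st[j,4]<300 and 180<c[j][0]<345 and 150<c[j][1]<250: print(c[j].round(1),st[j,4],ray(f,c[j],.062).round(4))
E
```

```text
[318.9 188.5] 216 [[0.5302 0.1658]]
[316.  202.5] 248 [[0.5876 0.1619]]
[241.8 208.5] 42 [[ 0.6493 -0.0806]]
[261.5 214.3] 174 [[ 0.6611 -0.0122]]
[312.7 216.5] 253 [[0.6435 0.1567]]
[308.9 231.3] 279 [[0.7007 0.1503]]
[187.2 242.7] 139 [[ 0.8016 -0.2311]]
[214.7 244.2] 43 [[ 0.7936 -0.1431]]
[228.1 249.4] 69 [[ 0.805 -0.097]]
```

View pics/end_wrist.png

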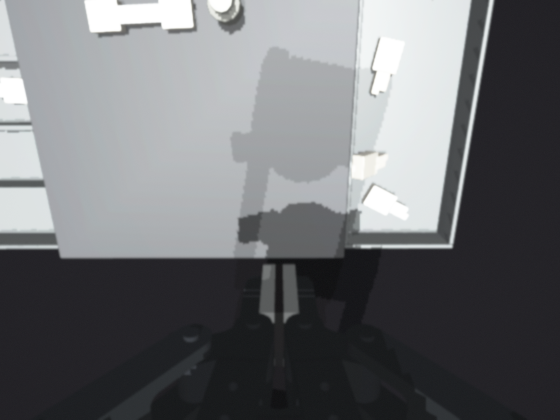

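View pics/end_scene.png

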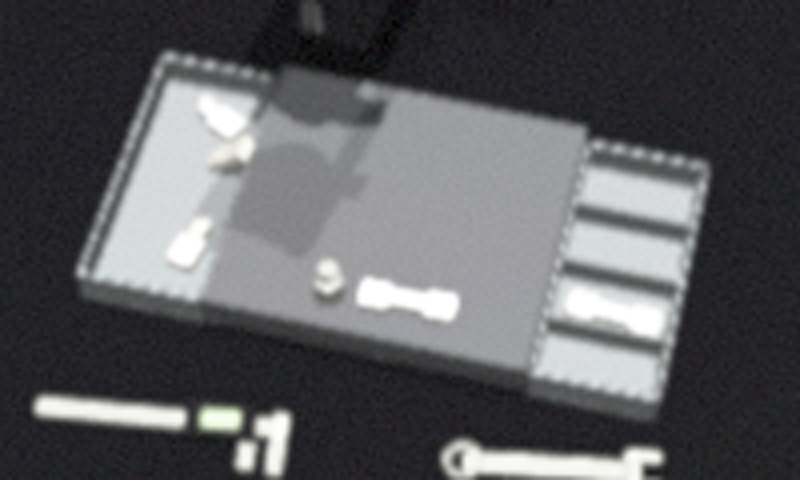

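The wrist view shows three halves in the scrap tray at px (387,65), (367,165) and (387,202). The whole bar and weight read the same pixels as before, to within 0.3 mm. The middle half looks tilted, so I'll enlarge it before handing in.

```bash
python3 - <<'E'
from h import *
i=cv2.imread("pics/end_wrist.png")[130:230,330:430];j=cv2.imread("pics/w17.png")[200:300,190:330]
cv2.imwrite("pics/z1.png",np.hstack([cv2.resize(i,(380,380),interpolation=3),cv2.resize(j,(420,380),interpolation=3)]))
f=frame("wrist")
for uv in[(352,165),(356,165),(385,158)]: print(uv,[ray(f,uv,z).round(4).tolist() for z in(.004,.016,.026,.038)])
E
```

```text
(352, 165) [[[0.5105, -0.1825]], [[0.5135, -0.1803]], [[0.516, -0.1785]], [[0.519, -0.1763]]]
(356, 165) [[[0.5102, -0.1865]], [[0.5132, -0.1842]], [[0.5156, -0.1823]], [[0.5186, -0.18]]]
(385, 158) [[[0.5147, -0.2161]], [[0.5176, -0.2129]], [[0.5199, -0.2102]], [[0.5228, -0.2069]]]
```

View pics/z1.png

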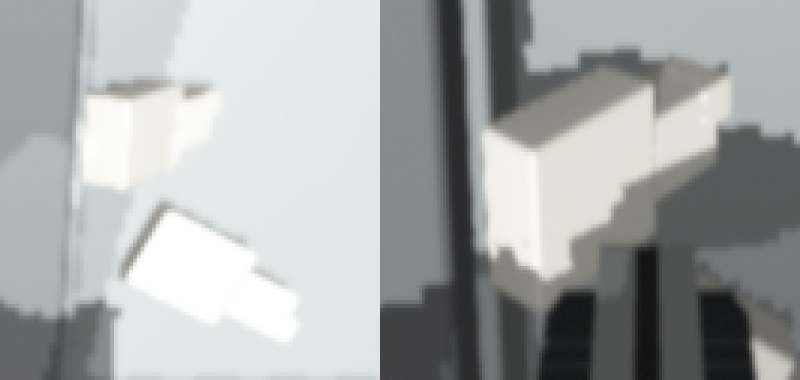

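```bash
python3 - <<'E'
from h import *
f=frame("wrist");mt=f["mount"]
def pose(p,r):
    T=np.eye(4);T[:3,:3]=R.from_euler('xyz',r).as_matrix();T[:3,3]=p;return T@mt
g=dict(f);g["pose"]=pose([.5117,-.1985,.0558],[3.141,-.001,-.0945])
for nm,a,b in[("tab top -y? left-up",(353.7,155),(225.7,234)),("right-low edge top",(364,155.5),(243.5,239.5)),("neck far tip",(386.5,153.5),(306,219)),("bottom low corner",(363.5,179),(245,273))]:
    P=[k["intrinsics"]@np.linalg.inv(k["pose"])[:3] for k in(f,g)]
    X=cv2.triangulatePoints(P[0],P[1],np.array(a,float),np.array(b,float));X=(X[:3]/X[3]).T
    print(nm,X.round(4),[np.abs(proj(k,X)-q).max().round(1) for k,q in((f,a),(g,b))])
print(env.observe()["time_s"])
E
```

```text
tab top -y? left-up [[ 0.5304 -0.1767  0.0452]] [np.float64(0.7), np.float64(1.3)]
right-low edge top [[ 0.5299 -0.185   0.0509]] [np.float64(0.2), np.float64(0.5)]
neck far tip [[ 0.5222 -0.2145  0.0146]] [np.float64(0.6), np.float64(1.1)]
bottom low corner [[ 0.5088 -0.1839  0.0458]] [np.float64(2.1), np.float64(4.1)]
13.6833
```

The middle half leans: neck tip on the tray floor (z≈15 mm), tab end against the wall about 10 mm above the rim. It is contained, but I'll nudge it off the wall inwards so it lies properly in the tray.

Request:
jog_arm:
  moves:
    - {"travel": [0.3,2.5,3],"dr": [0,0,0],"grip": 1}
    - {"travel": [0.6,5,6],"dr": [0,0,0],"grip": 1}
    - {"travel": [0.6,6.6,9.5],"dr": [0,0,0],"grip": 1}
    - {"travel": [0.6,6.6,13],"dr": [0,0,0],"grip": 1}
    - {"travel": [0.6,6.6,16],"dr": [0,0,0],"grip": 1}

```text
time_s: 14.1
tool_pos: [0.5189, -0.1757, 0.0734]
ee_rot: [-3.141, 0.001, -0.096]
force: [0.5, -0.2, -0.0]
finger_gap: -0.0003
```

```bash
python3 m.py w18|tail -1
```

```text
[ 0.51507896 -0.17358543  0.06814921] -3.2369015831360455e-05
```

View pics/w18.png

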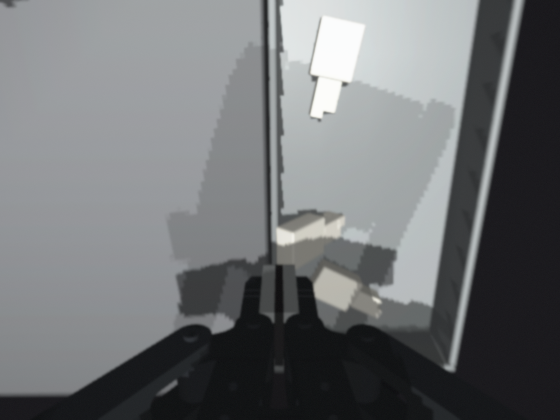

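```bash
python3 - <<'E'
from h import *
f=frame("wrist")
for uv in[(278,230),(296,265),(279,248),(272,100),(272,200)]: print(uv,ray(f,uv,.046).round(4),ray(f,uv,.05).round(4))
print(env.observe()["tool_pos"])
T=env.observe()["tool_pos"];print(proj(f,T))
i=f["pixels"][190:320,220:400];cv2.imwrite("pics/z2.png",cv2.resize(i,(800,578),interpolation=3))
E
```

```text
(278, 230) [[ 0.5291 -0.1745]] [[ 0.5309 -0.1747]]
(296, 265) [[ 0.5095 -0.1816]] [[ 0.5117 -0.1816]]
(279, 248) [[ 0.5196 -0.174 ]] [[ 0.5216 -0.1742]]
(272, 100) [[ 0.5891 -0.1777]] [[ 0.5893 -0.1778]]
(272, 200) [[ 0.5445 -0.1732]] [[ 0.5459 -0.1734]]
[ 0.51521721 -0.17321282  0.07064917]
[[277.97102476 282.92467738]]
```

View pics/z2.png

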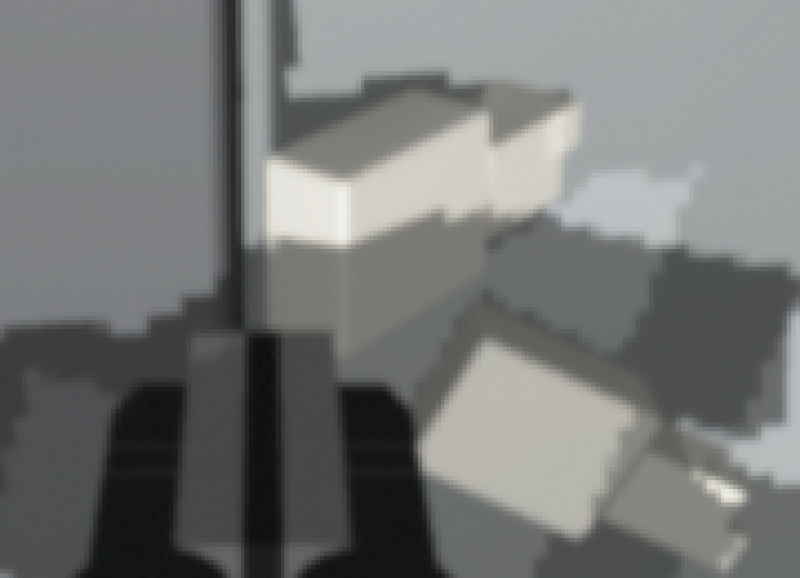

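Request:
jog_arm:
  moves:
    - {"travel": [0.6,0.5,1.3],"dr": [0,0,0],"grip": 1}
    - {"travel": [0.6,0.9,2.0],"dr": [0,0,0],"grip": 1}
    - {"travel": [0.6,1.4,2.6],"dr": [0,0,0],"grip": 1}
    - {"travel": [0.6,2.0,2.7],"dr": [0,0,0],"grip": 1}
    - {"travel": [0.6,2.6,2.7],"dr": [0,0,0],"grip": 1}

```text
time_s: 14.62
tool_pos: [0.5238, -0.2009, 0.0494]
ee_rot: [3.141, -0.001, -0.093]
force: [-0.3, -0.1, -0.3]
finger_gap: -0.0004
```

```bash
python3 m.py w19|tail -1; python3 -c "
import cv2;i=cv2.imread('pics/w19.png');cv2.imwrite('pics/z3.png',cv2.resize(i[150:350,180:460],(784,560),interpolation=3))"
```

```text
[ 0.52409601 -0.2021054   0.04963819] -7.344857230077981e-05
```

View pics/z3.png

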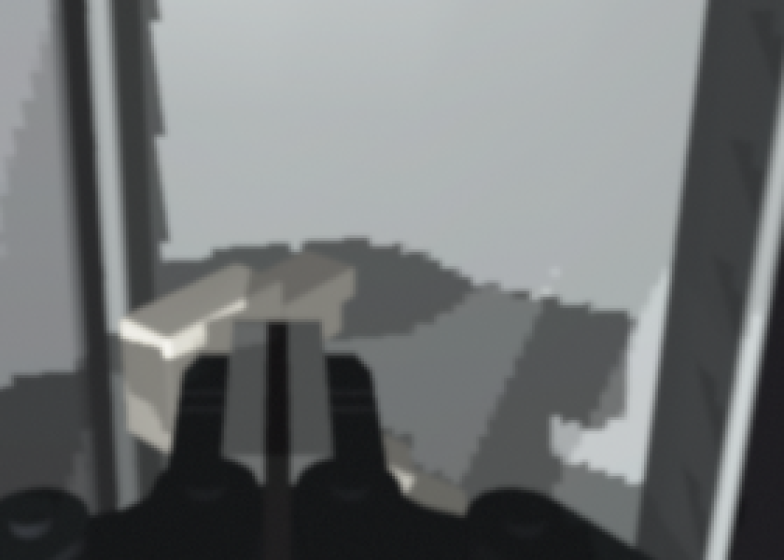

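The finger passed just above it without contact, and the half still leans (tab end px 225,275). I'll go back and come in lower.

Request:
jog_arm:
  moves:
    - {"travel": [0,-0.5,-1.3],"dr": [0,0,0],"grip": 1}
    - {"travel": [-0.3,-2.4,-1.3],"dr": [0,0,0],"grip": 1}
    - {"travel": [-0.3,-2.4,-1.0],"dr": [0,0,0],"grip": 1}
    - {"travel": [-0.3,-2.4,-0.2],"dr": [0,0,0],"grip": 1}
    - {"travel": [-0.3,-2.3,0.1],"dr": [0,0,0],"grip": 1}

```text
time_s: 15.08
tool_pos: [0.5235, -0.1767, 0.0489]
ee_rot: [-3.141, -0.002, -0.093]
force: [-3.4, 8.6, 35.3]
finger_gap: 0.0002
```

Request:
jog_arm:
  moves:
    - {"travel": [0,0.2,0.3],"dr": [0,0,0],"grip": 1}
    - {"travel": [0,0.4,0.6],"dr": [0,0,0],"grip": 1}
    - {"travel": [0,0.7,0.7],"dr": [0,0,0],"grip": 1}
    - {"travel": [0,1.2,0.7],"dr": [0,0,0],"grip": 1}
    - {"travel": [0,1.7,0.7],"dr": [0,0,0],"grip": 1}

```text
time_s: 15.5
tool_pos: [0.529, -0.1917, 0.0485]
ee_rot: [-3.138, -0.017, -0.097]
force: [3.9, 18.0, 59.8]
finger_gap: -0.0
```

```bash
python3 m.py w20|tail -1; python3 -c "
import cv2;i=cv2.imread('pics/w20.png');cv2.imwrite('pics/z4.png',cv2.resize(i[150:350,180:460],(784,560),interpolation=3))"
```

```text
[ 0.53048427 -0.19445743  0.04923353] -0.00022650506950086863
```

View pics/z4.png

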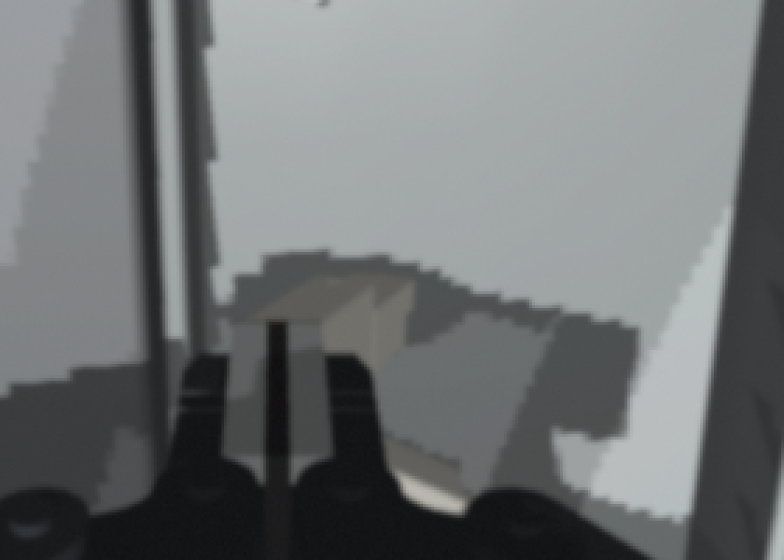

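Vertical force climbed to about 60 N, so the tip is pressing on the half. Backing off upward.

Request:
jog_arm:
  moves:
    - {"travel": [0,0,-0.5],"dr": [0,0,0],"grip": 1}
    - {"travel": [0,0,-1.5],"dr": [0,0,0],"grip": 1}
    - {"travel": [0,0,-4],"dr": [0,0,0],"grip": 1}
    - {"travel": [0,-3,-7],"dr": [0,0,0],"grip": 1}
    - {"travel": [0,-5,-9],"dr": [0,0,0],"grip": 1}

```text
time_s: 15.97
tool_pos: [0.5258, -0.1445, 0.132]
ee_rot: [-3.142, -0.0, -0.096]
force: [1.2, -0.4, -0.1]
finger_gap: -0.0004
```

```bash
python3 m.py w21|tail -1; python3 -c "
import cv2;i=cv2.imread('pics/w21.png');cv2.imwrite('pics/z5.png',cv2.resize(i[60:360,160:560],(800,600),interpolation=3))"
```

```text
[ 0.52781272 -0.14147919  0.13547096] 0.00014682231280209514
```

View pics/z5.png

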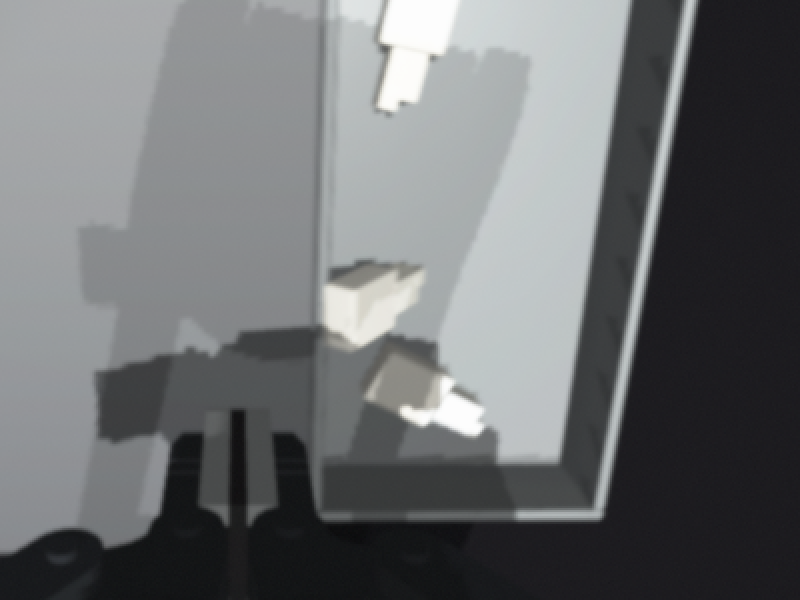

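It is still leaning (zoomed px 375,300), and the axial press didn't shift it. I'll try a sideways sweep inside the tray instead, pushing its lower part +x so it loses its lean. The finger will pass above the flat half next to it.

Request:
jog_arm:
  moves:
    - {"travel": [-1.5,3,0],"dr": [0,0,0],"grip": 1}
    - {"travel": [-3.4,6,0],"dr": [0,0,0],"grip": 1}
    - {"travel": [-3.4,6.8,3],"dr": [0,0,0],"grip": 1}
    - {"travel": [-3.4,6.8,6],"dr": [0,0,0],"grip": 1}
    - {"travel": [-3.4,6.8,6],"dr": [0,0,0],"grip": 1}

```text
time_s: 16.43
tool_pos: [0.481, -0.2081, 0.066]
ee_rot: [-3.138, 0.01, -0.095]
force: [-1.6, 0.2, -0.8]
finger_gap: 0.0001
```

```bash
python3 m.py w22|tail -1; python3 -c "
import cv2;i=cv2.imread('pics/w22.png');cv2.imwrite('pics/z6.png',cv2.resize(i[100:350,160:493],(800,600),interpolation=3))"
```

```text
[ 0.48218841 -0.2080201   0.06788918] -0.00036429374788606245
```

View pics/z6.png

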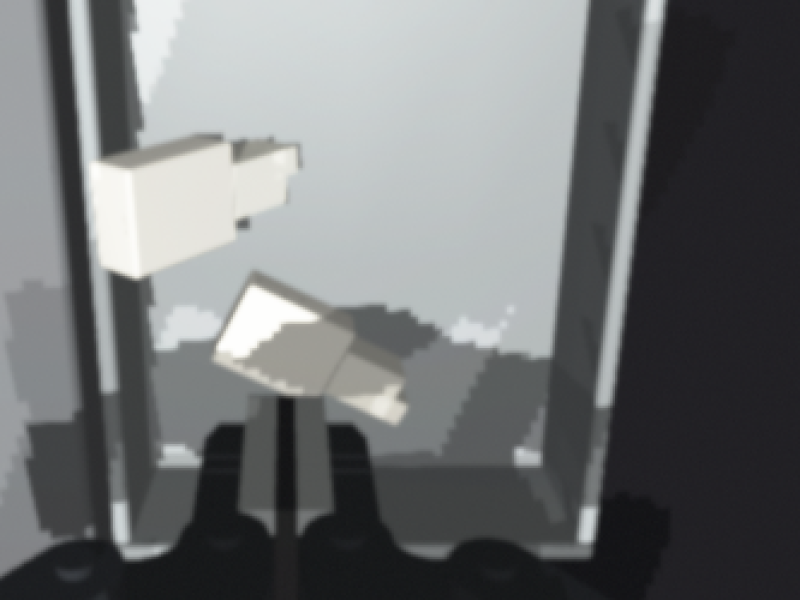

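Request:
jog_arm:
  moves:
    - {"travel": [0,-0.5,2],"dr": [0,0,0],"grip": 1}
    - {"travel": [0,-0.5,4],"dr": [0,0,0],"grip": 1}
    - {"travel": [0,-0.5,4.7],"dr": [0,0,0],"grip": 1}
    - {"travel": [0,-0.5,4.7],"dr": [0,0,0],"grip": 1}
    - {"travel": [0,-0.5,4.7],"dr": [0,0,0],"grip": 1}

```text
time_s: 16.9
tool_pos: [0.4864, -0.2037, 0.0244]
ee_rot: [3.141, -0.0, -0.093]
force: [0.7, -0.3, 0.7]
finger_gap: 0.0001
```

Request:
jog_arm:
  moves:
    - {"travel": [0.8,0,0.3],"dr": [0,0,0],"grip": 1}
    - {"travel": [1.7,0,0.3],"dr": [0,0,0],"grip": 1}
    - {"travel": [2.6,0,0.3],"dr": [0,0,0],"grip": 1}
    - {"travel": [3.5,0,0.3],"dr": [0,0,0],"grip": 1}
    - {"travel": [4.4,0,0.3],"dr": [0,0,0],"grip": 1}

```text
time_s: 17.32
tool_pos: [0.5317, -0.2082, 0.0214]
ee_rot: [3.141, -0.002, -0.093]
force: [-0.2, -0.5, -0.2]
finger_gap: -0.0002
```

```bash
python3 m.py w23|tail -1; python3 -c "
import cv2;i=cv2.imread('pics/w23.png');cv2.imwrite('pics/z7.png',cv2.resize(i[100:350,160:493],(800,600),interpolation=3))"
```

```text
[ 0.53407361 -0.20878154  0.02151488] -0.00010101130757587986
```

View pics/z7.png

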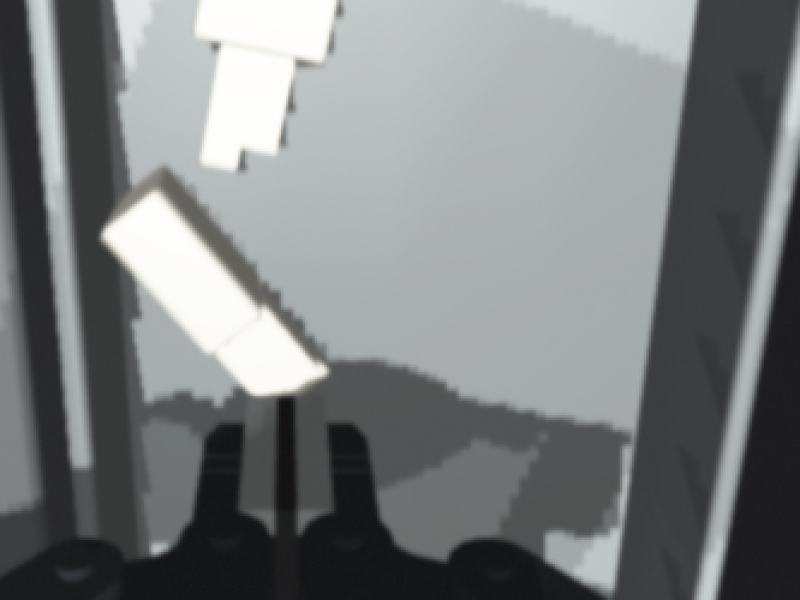

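The half is off the wall and now lies on its long edge on the tray floor, below the rim (zoomed px 210,290). Retreating straight up for the last look.

Request:
jog_arm:
  moves:
    - {"travel": [-0.4,0,-2],"dr": [0,0,0],"grip": 1}
    - {"travel": [-0.4,0,-6],"dr": [0,0,0],"grip": 1}
    - {"travel": [-0.4,0,-10],"dr": [0,0,0],"grip": 1}
    - {"travel": [-0.4,0,-14],"dr": [0,0,0],"grip": 1}
    - {"travel": [-0.4,0,-18],"dr": [0,0,0],"grip": 1}

```text
time_s: 17.78
tool_pos: [0.5256, -0.2071, 0.2026]
ee_rot: [-3.141, 0.001, -0.093]
force: [1.8, -0.8, -0.3]
finger_gap: -0.0
```

Request:
jog_arm:
  moves:
    - {"travel": [-2,-2,-3],"dr": [0,0,0],"grip": 1}
    - {"travel": [-4,-4,-5],"dr": [0,0,0],"grip": 1}
    - {"travel": [-4,-4,-5],"dr": [0,0,0],"grip": 1}
    - {"travel": [-4,-4,-5],"dr": [0,0,0],"grip": 1}
    - {"travel": [-4,-4,-5],"dr": [0,0,0],"grip": 1}

```text
time_s: 18.2
tool_pos: [0.4898, -0.1639, 0.2507]
ee_rot: [3.141, -0.001, -0.093]
force: [-0.1, 0.5, -0.2]
finger_gap: -0.0002
```

```bash
python3 - <<'E'
from h import *
f=frame("wrist");cv2.imwrite("pics/fin_w.png",f["pixels"])
f=frame("scene");cv2.imwrite("pics/fin_s.png",cv2.resize(f["pixels"][140:260,160:360],(800,480),interpolation=3))
g=cv2.cvtColor(f["pixels"],cv2.COLOR_BGR2GRAY);k,l,st,c=cv2.connectedComponentsWithStats((g>190).astype(np.uint8))
for j in range(1,k):
    if 15<st[j,4]<300 and 180<c[j][0]<345 and 150<c[j][1]<250: print(c[j].round(1),st[j,4])
s=env.observe();print(s["time_s"],s["tool_pos"],s["force"])
E
```

```text
[213.6 187.3] 66
[318.8 188.5] 219
[315.9 202.5] 248
[241.8 208.5] 43
[261.4 214.2] 174
[312.6 216.5] 248
[309.  231.4] 281
[187.2 242.6] 140
[214.6 244.2] 44
[228.2 249.4] 68
18.3 [ 0.48964385 -0.16417945  0.24954255] [-0.06183617 -0.41555908  0.05675011]
```

View pics/fin_w.png

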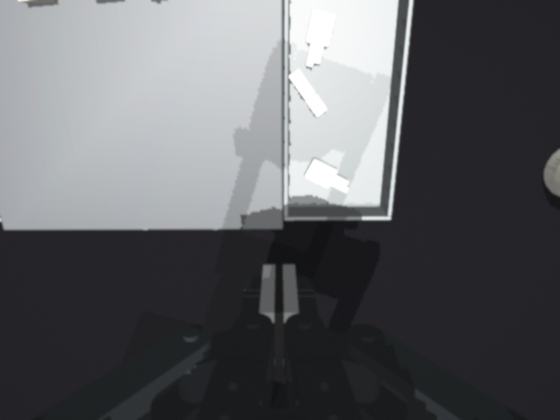

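View pics/fin_s.png

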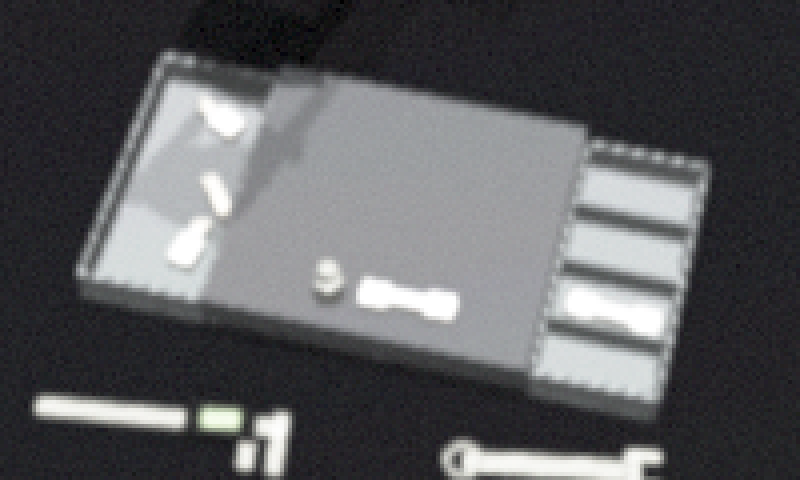

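All three halves lie in the scrap tray (wrist px (320,38), (308,92), (327,175)). The plate holds only the whole bar and the weight, at unchanged scene pixels (261,214) and (242,208).

```bash
python3 -c "
from station import env
print(env.hand_in())"
```

```text
the job is handed in; nothing more can be done
None
```

I swept all three broken halves over the -y end of the plate into the undivided scrap tray with the closed fingers, and handed the job in at about 18 s of the 72 s allowed.

- **Leaning half:** The first half in came to rest against the tray wall with its tab above the rim. I nudged it inside the tray. The first pass missed it, and the second pressed on it at about 60 N through the fingertips without freeing it. A sideways sweep then put it on its long edge on the tray floor, below the rim. Those nudges were pushes in the tray rather than along the plate; nothing was gripped or lifted.
- **Final pictures:** All three halves lie inside the scrap tray and touch nothing else. The whole bar and the weight sit within 0.2 pixel of where they started, and the spare bar looks unmoved. The arm was clear and the force reading was near zero.
- **Forces:** The 60 N press was at the fingertips, not the arm or gripper body. It is the highest force reported, but only the end of each move is reported, so any peak in between was not seen. One sweep also rubbed the plate lightly, at about 7 N.

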